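# Fetch the blue slide box from the latched microscopy case

## Task

Pull up the red paddle handle recessed in the white lid of the slide case to trip its latch while raising the lid, and get the lid fully open. Then lift the blue slide box out and set it down gently on the green mat, flat, wholly on the mat and lengthways along it. Leave the yellow slide box where it is in the case, and do not disturb the white wash bottle and the amber jar beyond the mat.

Things in the scene. Friction and masses are not known exactly. Their poses are not given: they have to be found in the camera images.
- paddle (a joint): Red paddle handle of the latch, turning on the lid, rad: 0 = lying flush in its recess, 0.5 = its stop, pulled up. A weak spring and its weight return it (1 to 1.5 N at the lip). Below about 0.25 its steel hook holds the lid shut; above that the lid is free.
- paddle_grip (a point): Middle of the paddle's lip (free end). x from pivot to lip, z out of the lid. Red plate 68 x 44 x 9 mm (x, y, z); lip 20 mm in x, 44 wide, 16 thick. The point is 12 mm before the end edge, 8 mm under the top face, 50 mm from the pivot, which runs along y at the lid's front-edge side, so the lip lifts on the hinge side. 105 mm up when shut. Pinch across the 44 mm; it may turn in the fingers.
- lid (a joint): Lid angle, rad: 0 = shut and latched, 1.7 = fully open, a little past upright. Mass 0.9 kg. Once unlatched it takes 2.5 to 4 N at the paddle lip to raise, more if hurried. Damped gas strut: left below about 0.5 it sinks back, left above about 0.7 it carries on by itself to 1.7 in 1.5 to 3 s, so the gripper, which is on its upper side, must get out of the way.
- lid_hinge (a point): Middle of the lid's hinge line, along the case's y on the far top rim of the base, 75 mm above the bench. The lid is a shell 200 mm (hinge to front edge) x 300 mm x 40 mm deep on top of the base; shut, its top is 115 mm above the bench and paddle_grip lies 136 mm in front of the hinge and 30 mm above it; the paddle's pivot 186 mm in front, 33 mm above.
- case: Grey base of the slide case, fixed to the bench; origin at the middle of its underside, x from the front (robot side) to the hinge side, z up. 200 x 300 x 75 mm (x, y, z), walls 6 mm, inner floor 20 mm above the bench; a divider 6 mm thick and 60 mm high at y = 0 parts it into two bays, one slide box in each.
- blue_box: Closed blue plastic slide box, 110 x 44 x 40 mm (x, y, z), 0.15 to 0.3 kg, paper label on top; origin at the centre of its underside, x along its length. Starts in one of the two bays of the case, lying about along the case's x.
- yellow_box: The like yellow slide box in the other bay; stays there.
- mat: Green mat fixed on the bench, 180 x 110 x 3 mm, origin at the centre of its underside, x along its length; its top is 3 mm above the bench.
- wash_bottle: White wash bottle with a blue cap, 60 mm across, 150 mm high, standing loose; origin under its centre.
- stain_jar: Amber jar with a white cap, 56 mm across, 75 mm high, loose; origin under its centre.
- recess (a point): Middle of the floor of the black recess round the paddle, in the lid. Open on top, 36 mm deep, 120 mm in y (38 mm free on each side of the paddle for a finger), 93 mm in x (about 36 mm free beyond the lip towards the lid's hinge). The floor is 26 mm below paddle_grip. The paddle's top is flush with the lid's.
Things that resemble listed ones, but are neither listed nor needed, are in the scene too. What is meant by the mat is not brown, and is the smaller of those in its own colour.

How it is judged:
By the outcome, as a careful person would: the job done as asked, in the order asked, and still so for the second after the job is handed in, with the robot touching nothing.
It also fails if it takes over 51 s, if anything falls off the work surface, if the arm or the gripper's body presses on something with over 40 N, if the wrist force passes 120 N, or if a joint passes its speed limit or range.

## Robot

A 6-joint arm with a two-finger parallel gripper is mounted at the origin on the work surface. World frame = base frame: x ahead of the robot, y to its left, z up, the work surface at z = 0. Lengths are in m, angles in rad, forces in N, time in s.
With the tool pointing down it reaches from about 0.3 to 0.775 m from the base axis. Payload 14.6 kg.
Tool frame: the origin (TCP) lies midway between the tips of the shut fingers; the grasp point (between the pads) lies ctrl.grip_point_offset behind it (ctrl.grip_point_offset is the distance from the TCP to the grasp point, in m); z points along the fingers, y is the direction in which the jaws open and shut (so a half turn about z gives the same grasp; the last joint's range is limited). The gripper opens to 85 mm and grips with 20 to 120 N. Pads are 22 mm wide; open, the fingers measure 114 mm over their backs; the gripper's body (76 mm by 85 mm) begins 54 mm behind the grasp point. The pads swing forward as they close: fully open they stand 13 mm farther back than shut.
Start: joints at [-1.246, 0.3, 1.521, -0, 1.321, -0.067], TCP at [0.21, -0.508, 0.231] pointing down, gripper open.
Joint ranges: [-3.03, 3.03], [-0.79, 2.21], [0.23, 2.52], [-1.04, 4.18], [0, 3.07], [-2.55, 2.55]. Speed limits (rad/s): [2.22, 2.22, 2.57, 3.14, 3.14, 3.14].

## Interface

Orientations are given as a rotation vector (axis times angle).
In Python, from plant import ctrl gives the robot as it stands.
- The arm moves only by the shell command python3 -m jog 'ROWS' [FORCE]. ROWS is JSON, a list that holds one entry, the list of rows, each a list of 7 numbers: the opening, from 0 (shut) to 1 (fully open), then the shift along the tool's x, y, z each as a share of 400 mm, from -1 to 1, then the turn, a rotation vector about the tool's x, y, z each as a share of 360 degrees, from -1 to 1. A call has 1 to 12 rows; each row shifts and turns the pose as measured when the row begins, along the tool's axes as they then stand; what a row does not reach is not made up. A row lasts 1/8 s, in which the tool goes at most 62.5 mm and 10.7 degrees, less where a joint would pass 70% of its speed; a pose out of reach is approached as far as the arm can. A call with a number of a shift or a turn outside -1 to 1 is refused whole. A call with a gripper value outside its range is refused whole. The fingers move at their own pace and stop on an object; FORCE is the grip in N (left out, the last holds). Time passes only in rows, so rows that do not move let the fingers close. It gives the time, the measured TCP pose, the force and the opening at its end, in the units of the state.
- ctrl.state(): the state, without advancing time (a new reading comes with each control period).
- ctrl.snapshot(name): name is "scene" or "top" or "wrist"; returns (picture, depth): 480x640x3 uint8, blue, green, red; 480x640 float32, m along the optical axis (not along the pixel's ray), 0 where there is no reading.
- ctrl.camera_params(name): a dict with "fov_y" (degrees; the focal length in pixels is half the picture's height over the tangent of half this angle, whatever the lens; pixels are square), "cx", "cy" (the principal point, pixels), "eye" and "rotation" of the camera in the world. Camera axes: x right, y down, z forward; pixel columns grow to the right and rows downward; lengths in m; the calibration is good to about 2 mm. The wrist camera is an equidistant fisheye: a pixel r from the principal point sees the ray r / f radians off the axis. A picture is of the moment at which its call begins: read the wrist's pose just before it. camera_params takes no time and is no camera call; for the wrist camera it gives the pose at the moment of the call.
- ctrl.job_done(): hands the job in, once; it reports no verdict.
The state is a dict: "time_s": time; "joints": joint angles; "qd": joint speeds; "joint_efforts": joint torques, N m; "tool_pos": TCP position; "tcp_rot": TCP orientation; "contact_force": force on the tool from outside, world axes, zero at the start; "torque": the same for the moment, N m; "opening": finger opening in m.
Only numpy, scipy, OpenCV 4.12 (cv2) and the standard library are available. Lean on these libraries where they do the work, as an engineer would, in place of code of your own. Each camera call takes 0.05 s, during which the arm holds its last target. There are 200 camera calls.

## Working session

There is one attempt and no reset: what is moved stays moved. The work goes in short steps, Python scripts to look and compute and a shell command to move; the robot and the scene stay as the last step left them, time stands still between calls to the robot, and variables do not carry over. Pictures are saved under pics/ and viewed, about 8 in all and at most 12, crops included, and the job is handed in when it is done.

```bash
ls; mkdir -p pics; cat > h.py <<'E'
import numpy as np,cv2
from scipy.spatial.transform import Rotation as R
from plant import ctrl
def rot(p):
    r=np.array(p['rotation'],float)
    return r if r.shape==(3,3) else R.from_rotvec(r).as_matrix()
def snap(name,fn):
    p=ctrl.camera_params(name); im,d=ctrl.snapshot(name)
    cv2.imwrite(f'pics/{fn}.png',im); np.savez(f'pics/{fn}.npz',d=d,im=im,eye=p['eye'],rot=rot(p),fov=p['fov_y'],c=[p['cx'],p['cy']],wrist=name=='wrist')
def world(fn,u,v,z=None,d=None):
    s=np.load(f'pics/{fn}.npz'); f=240/np.tan(np.radians(s['fov'])/2); x,y=np.array([u,v])-s['c']
    if s['wrist']:
        r=np.hypot(x,y); t=r/f; ray=np.array([x/r*np.tan(t),y/r*np.tan(t),1]) if r>0 else np.array([0,0,1.])
    else: ray=np.array([x/f,y/f,1])
    w=s['rot']@ray
    if z is not None: k=(z-s['eye'][2])/w[2]
    else: k=s['d'][int(round(v)),int(round(u))] if d is None else d
    return s['eye']+k*w
E
python3 - <<'E'
from h import *
snap('top','top1'); snap('scene','sc1')
for n in('top','scene','wrist'):print(n,ctrl.camera_params(n))
print(ctrl.state(), ctrl.grip_point_offset)
E
```

```text
pics
top {'fov_y': 49.5518927082557, 'cx': 320.9279194239897, 'cy': 233.59703587706565, 'eye': array([ 0.44504134, -0.18000066,  1.15812466]), 'rotation': array([-2.20463859,  2.19912858, -0.07144886])}
scene {'fov_y': 42.74672451630308, 'cx': 325.65207086153606, 'cy': 232.2641117339605, 'eye': array([1.23682803, 0.48776454, 0.93203704]), 'rotation': array([-1.00449911, -2.36603129,  1.09014599])}
wrist {'fov_y': 65.70646984690485, 'cx': 316.19041594332623, 'cy': 237.63629163668992, 'eye': array([ 0.27289758, -0.48272915,  0.37292913]), 'rotation': array([ 2.4199371 , -1.61887098, -0.22074856])}
{'time_s': 0.1, 'joints': array([-1.24558952e+00,  3.00466835e-01,  1.52156418e+00,  2.54430146e-05,
        1.32075724e+00, -6.65863302e-02]), 'qd': array([ 1.01174972e-03, -6.14528386e-04,  3.64845415e-04,  9.41001578e-04,
        1.11994503e-03, -9.17120960e-05]), 'joint_efforts': array([ 8.96613165e-04, -5.44366765e+01, -3.62368798e+01,  4.94853157e-05,
        3.02025815e-03, -4.67436496e-05]), 'tool_pos': array([ 0.20994836, -0.50809201,  0.23073082]), 'tcp_rot': array([-3.08034100e+00, -6.11257427e-01,  2.03704270e-04]), 'contact_force': array([0.19579494, 0.49482223, 0.22334419]), 'torque': array([-0.03814168,  0.00834166,  0.02923727]), 'opening': 0.0856495157059103} 0.0187
```

View pics/top1.png

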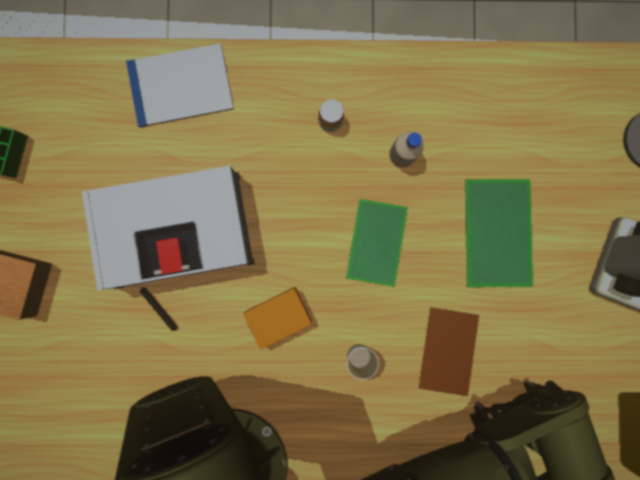

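View pics/sc1.png

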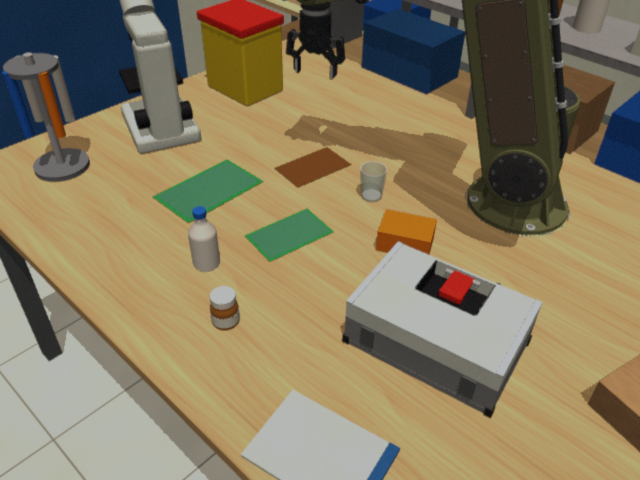

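The top view shows the lid with corners at about (83,191), (232,167), (254,263) and (98,289), the red paddle at (169,255), and the smaller green mat at (377,243). The bottle is at (410,145) and the jar at (331,112). The scene view agrees.

```bash
python3 - <<'E'
from h import *
im=cv2.imread('pics/top1.png')
c=cv2.resize(im[155:305,70:270],None,fx=4,fy=4,interpolation=cv2.INTER_CUBIC);cv2.imwrite('pics/c1.png',c)
hsv=cv2.cvtColor(im,cv2.COLOR_BGR2HSV)
g=cv2.inRange(hsv,(45,80,40),(90,255,255))[190:295,335:420]
q=cv2.boxPoints(cv2.minAreaRect(cv2.findNonZero(g)))+[335,190]
W=np.array([world('top1',*p,z=.003) for p in q]);print('mat',q,W,W.mean(0),[np.linalg.norm(W[i]-W[i-1]) for i in range(4)])
r=(cv2.inRange(hsv,(0,150,90),(6,255,255))|cv2.inRange(hsv,(172,150,90),(180,255,255)))[220:280,140:200]
q=cv2.boxPoints(cv2.minAreaRect(cv2.findNonZero(r)))+[140,220]
W=np.array([world('top1',*p,z=.114) for p in q]);print('paddle',q,W,W.mean(0),[np.linalg.norm(W[i]-W[i-1]) for i in range(4)])
L=[(83,191),(232,167),(254,263),(98,289)]
W=np.array([world('top1',*p,z=.115) for p in L]);print('lid',W,W.mean(0),[np.linalg.norm(W[i]-W[i-1]) for i in range(4)])
print(world('top1',169,252),world('top1',200,200),world('top1',377,243))
for p in((331,105),(413,141)):print(world('top1',*p))
E
```

```text
mat [[345.86486435 277.81080627]
 [359.02702713 198.83783722]
 [407.02702332 206.83783722]
 [393.86486435 285.81080627]] [[ 0.40654733 -0.25097792  0.003     ]
 [ 0.58252817 -0.28046547  0.003     ]
 [ 0.564962   -0.38785892  0.003     ]
 [ 0.38904359 -0.35748476  0.003     ]] [ 0.48577027 -0.31919677  0.003     ] [np.float64(0.10793557550811166), np.float64(0.1784342236033739), np.float64(0.10882060916994823), np.float64(0.1785213657107815)]
paddle [[155.10810661 240.64864922]
 [177.48648071 236.91892052]
 [183.05405426 270.32432556]
 [160.67567825 274.05405426]] [[0.48372462 0.13776896 0.114     ]
 [0.49131752 0.09327831 0.114     ]
 [0.42459328 0.08111679 0.114     ]
 [0.41708718 0.12547945 0.114     ]] [0.45418065 0.10941088 0.114     ] [np.float64(0.06776120277305239), np.float64(0.04513391205302041), np.float64(0.06782349288541722), np.float64(0.04499319612262474)]
lid [[ 0.58290428  0.28326912  0.115     ]
 [ 0.63277486 -0.01426877  0.115     ]
 [ 0.43949267 -0.0602752   0.115     ]
 [ 0.38728084  0.24865703  0.115     ]] [0.51061316 0.11434555 0.115     ] [np.float64(0.19866184296767592), np.float64(0.3016883745156107), np.float64(0.19868214477780732), np.float64(0.31331325734154386)]
[0.46110992 0.1100423  0.11273881] [0.56565269 0.04916159 0.11496454] [ 0.48383541 -0.3200774   0.00527245]
[ 0.77389084 -0.215324    0.07206638]
[ 0.67932098 -0.37377895  0.15111885]
```

View pics/c1.png

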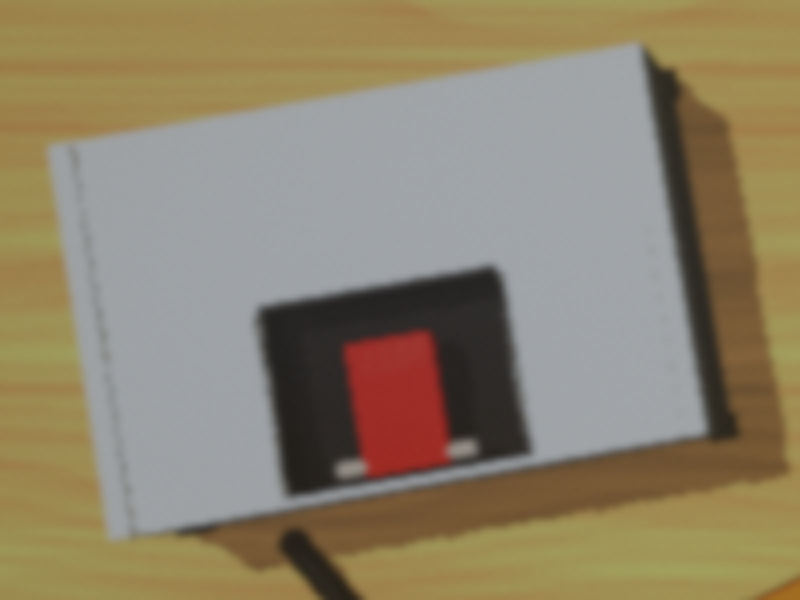

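```bash
cat >> h.py <<'E'
def delta(pos,yaw=None,pitch=0.):
    """tool-frame delta to world target, in shares. pitch = tilt about world-horizontal tool y"""
    s=ctrl.state(); A=R.from_rotvec(s['tcp_rot']); 
    d=A.inv().apply(np.array(pos)-s['tool_pos'])/.4
    t=np.zeros(3)
    if yaw is not None:
        c,n=np.cos(yaw),np.sin(yaw)
        T=R.from_matrix(np.array([[c,n,0],[n,-c,0],[0,0,-1]]).T)*R.from_euler('y',pitch)
        t=(A.inv()*T).as_rotvec()/(2*np.pi)
    print('t',round(s['time_s'],2),'pos',s['tool_pos'].round(4),'op',round(s['opening'],4),'F',s['contact_force'].round(1),'| shift',d.round(4),'turn',t.round(4))
E
python3 -m jog '[[[0.72,0,0,0,0,0,0.017],[0.72,0,0,0,0,0,0.017],[0.72,0.0777,-0.117,-0.005,0,0,0],[0.72,0.0777,-0.117,-0.005,0,0,0],[0.72,0.0777,-0.117,-0.005,0,0,0],[0.72,0.0777,-0.117,-0.005,0,0,0],[0.72,0.0777,-0.117,-0.005,0,0,0],[0.72,0.0777,-0.117,-0.005,0,0,0],[0.72,0.0777,-0.117,-0.005,0,0,0],[0.72,0.0777,-0.117,-0.005,0,0,0],[0.72,0.0777,-0.117,-0.005,0,0,0],[0.72,0.0777,-0.117,-0.005,0,0,0]]]' 40
python3 -c "
from h import *
delta((.4757,.1134,.24),.18)"
```

```text
time_s: 1.6
tool_pos: [0.4407, 0.0205, 0.2504]
tcp_rot: [-3.126, -0.258, 0.002]
contact_force: [1.3, -1.6, 1.5]
opening: 0.0616
t 1.6 pos [0.4407 0.0205 0.2504] op 0.0616 F [ 1.3 -1.6  1.5] | shift [ 0.1244 -0.2147  0.0272] turn [-0.0009  0.0001 -0.0024]
```

```bash
python3 -m jog '[[[0.72,0.0622,-0.107,0.013,0,0,-0.0024],[0.72,0.0622,-0.107,0.013,0,0,0],[0.72,0,0,0,0,0,0]]]'
python3 - <<'E'
from h import *
snap('wrist','w1')
delta((.4757,.1134,.24),.18)
im=cv2.imread('pics/w1.png')
hsv=cv2.cvtColor(im,cv2.COLOR_BGR2HSV)
r=(cv2.inRange(hsv,(0,150,90),(6,255,255))|cv2.inRange(hsv,(172,150,90),(180,255,255)))
n,l,st,ce=cv2.connectedComponentsWithStats(r);k=1+st[1:,4].argmax()
q=cv2.boxPoints(cv2.minAreaRect(cv2.findNonZero((l==k).astype(np.uint8))))
W=np.array([world('w1',*p,z=.114) for p in q]);print('paddle',q.round(),W.round(4),W.mean(0).round(4),[np.linalg.norm(W[i]-W[i-1]).round(4) for i in range(4)])
E
```

```text
time_s: 1.98
tool_pos: [0.4759, 0.1197, 0.2394]
tcp_rot: [-3.123, -0.289, 0.004]
contact_force: [-1.1, 0.2, -1.1]
opening: 0.0616
t 2.02 pos [0.4756 0.1184 0.2396] op 0.0615 F [-1.1 -0.1  0. ] | shift [-0.0021  0.0123 -0.0011] turn [-0.0009  0.0003  0.0006]
paddle [[296. 211.]
 [355. 211.]
 [355. 296.]
 [296. 296.]] [[0.4872 0.1376 0.114 ]
 [0.4952 0.095  0.114 ]
 [0.4286 0.0804 0.114 ]
 [0.4201 0.1262 0.114 ]] [0.4578 0.1098 0.114 ] [np.float64(0.0681), np.float64(0.0434), np.float64(0.0682), np.float64(0.0466)]
```

View pics/w1.png

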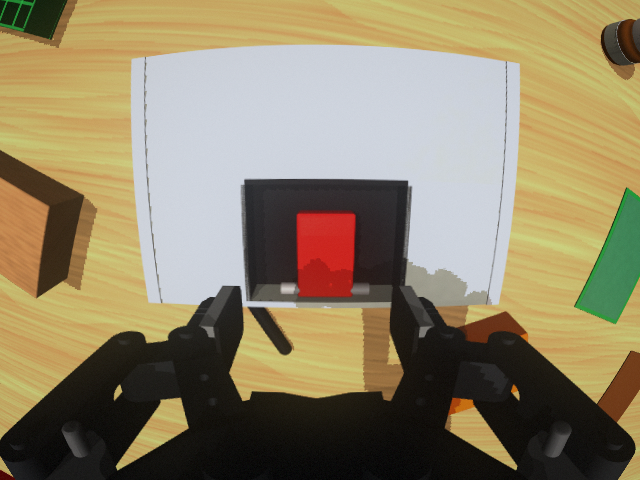

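Paddle seen at u 296–355, v 211–296. Both cameras agree to 4 mm. I'll descend.

```bash
python3 -m jog '[[[0.72,0.001,0.0125,0.09,0,0,0],[0.72,0,0,0.09,0,0,0],[0.72,0,0,0.09,0,0,0],[0.72,0,0,0,0,0,0]]]'
python3 -c "
from h import *
delta((.4770,.1136,.087),.18)"
```

```text
time_s: 2.52
tool_pos: [0.4762, 0.1099, 0.13]
tcp_rot: [-3.124, -0.282, 0.001]
contact_force: [0.5, 0.9, 0.5]
opening: 0.0615
t 2.52 pos [0.4762 0.1099 0.13  ] op 0.0615 F [0.5 0.9 0.5] | shift [ 0.0036 -0.0083  0.1076] turn [-0.0007  0.     -0.    ]
```

```bash
python3 -m jog '[[[0.72,0.0036,-0.0083,0.05,0,0,0],[0.72,0,0,0.045,0,0,0],[0.72,0,0,0.008,0,0,0],[0.4,0,0,0,0,0,0],[0.4,0,0,0,0,0,0],[0.4,0,0,0,0,0,0],[0.4,0,0,0,0,0,0]]]' 60
python3 -c "
from h import *
delta((.4770,.1136,.087),.18)"
```

```text
time_s: 3.4
tool_pos: [0.4802, 0.1137, 0.0979]
tcp_rot: [-3.121, -0.281, -0.016]
contact_force: [0.7, 2.2, -9.5]
opening: 0.0428
t 3.4 pos [0.4802 0.1137 0.0979] op 0.0428 F [ 0.7  2.2 -9.5] | shift [-0.0081 -0.001   0.0271] turn [-0.0011 -0.0017 -0.    ]
```

```bash
python3 - <<'E'
from h import *
snap('wrist','w2'); delta((.477,.1136,.087),.18)
im=cv2.imread('pics/w2.png'); cv2.imwrite('pics/w2c.png',cv2.resize(im[150:400,180:460],None,fx=2,fy=2))
print([world('w2',u,v).round(3) for u,v in((320,230),(320,260),(320,290),(200,150),(450,150))])
E
```

```text
t 3.45 pos [0.4802 0.1137 0.0978] op 0.0425 F [-0.1  3.2 -5.2] | shift [-0.0082 -0.0011  0.0268] turn [-0.0011 -0.0017 -0.    ]
[array([0.516, 0.119, 0.114]), array([0.494, 0.114, 0.079]), array([0.49 , 0.114, 0.106]), array([0.537, 0.165, 0.115]), array([0.552, 0.079, 0.115])]
```

View pics/w2c.png

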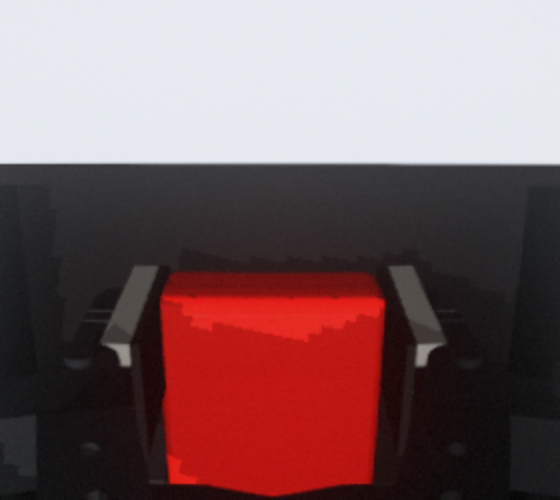

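Pads straddle the lip evenly (lip top edge at about row 290 of the full picture, pads at columns 245 and 390). I'll lift the paddle.

```bash
cat >> h.py <<'E'
def arc():
    s=ctrl.state(); d=s['tool_pos']-np.array([.6112,.138,.075])
    print('s',round(1000*(d[0]*.984+d[1]*.179)),'h',round(1000*(d[2])),'lat',round(1000*(d[1]*.984-d[0]*.179)),'F',s['contact_force'].round(1),'op',s['opening'].round(4),'t',s['time_s'])
E
python3 -c "
from h import *
arc()"
python3 -m jog '[[[0.4,-0.001,0,-0.012,0,0,0],[0.4,-0.002,0,-0.015,0,0,0],[0.4,-0.003,0,-0.015,0,0,0],[0.4,-0.003,0,-0.015,0,0,0],[0.4,0,0,0,0,0,0]]]' 60
python3 -c "
from h import *
arc()"
```

```text
time_s: 4.08
tool_pos: [0.4776, 0.1136, 0.1225]
tcp_rot: [-3.118, -0.275, -0.022]
contact_force: [-7.9, 4.1, -1.2]
opening: 0.0425Traceback (most recent call last):
  File "<string>", line 3, in <module>
    arc()
    ~~~^^
  File "h.py", line 31, in arc
    print('s',round(1000*(d[0]*.984+d[1]*.179)),'h',round(1000*(d[2])),'lat',round(1000*(d[1]*.984-d[0]*.179)),'F',s['contact_force'].round(1),'op',s['opening'].round(4),'t',s['time_s'])
                                                                                                                                                    ^^^^^^^^^^^^^^^^^^
AttributeError: 'float' object has no attribute 'round'
Traceback (most recent call last):
  File "h.py", line 31, in arc
    print('s',round(1000*(d[0]*.984+d[1]*.179)),'h',round(1000*(d[2])),'lat',round(1000*(d[1]*.984-d[0]*.179)),'F',s['contact_force'].round(1),'op',s['opening'].round(4),'t',s['time_s'])
                                                                                                                                                    ^^^^^^^^^^^^^^^^^^
AttributeError: 'float' object has no attribute 'round'
```

```bash
sed -i "s/s\['opening'\].round(4)/round(s['opening'],4)/" h.py
python3 -m jog '[[[0.4,0.011,0,-0.0225,0,0,0],[0.4,0.0113,0,-0.0225,0,0,0],[0.4,0.0113,0,-0.0225,0,0,0],[0.4,0.0156,0,-0.02,0,0,0],[0.4,0.0156,0,-0.02,0,0,0],[0.4,0.0156,0,-0.02,0,0,0]]]' 60
python3 -c "
from h import *
arc()"
```

```text
time_s: 4.82
tool_pos: [0.5044, 0.1184, 0.1789]
tcp_rot: [-3.117, -0.271, -0.002]
contact_force: [8.9, 5.9, -18.5]
opening: 0.0428
s -109 h 104 lat 0 F [  8.9   5.9 -18.5] op 0.0428 t 4.825
```

```bash
python3 -m jog '[[[0.4,0.0175,0,-0.011,0,0,0],[0.4,0.0175,0,-0.011,0,0,0],[0.4,0.0175,0,-0.011,0,0,0]]]' 60
python3 -c "
from h import *
arc(); snap('scene','sc2')
im=cv2.imread('pics/sc2.png'); cv2.imwrite('pics/sc2c.png',cv2.resize(im[130:430,300:600],None,fx=2,fy=2))"
```

```text
time_s: 5.2
tool_pos: [0.5255, 0.1222, 0.1936]
tcp_rot: [-3.116, -0.269, 0.0]
contact_force: [-1.3, 2.9, -9.2]
opening: 0.0422
s -87 h 119 lat 0 F [-1.3  2.9 -9.2] op 0.0422 t 5.2
```

View pics/sc2c.png

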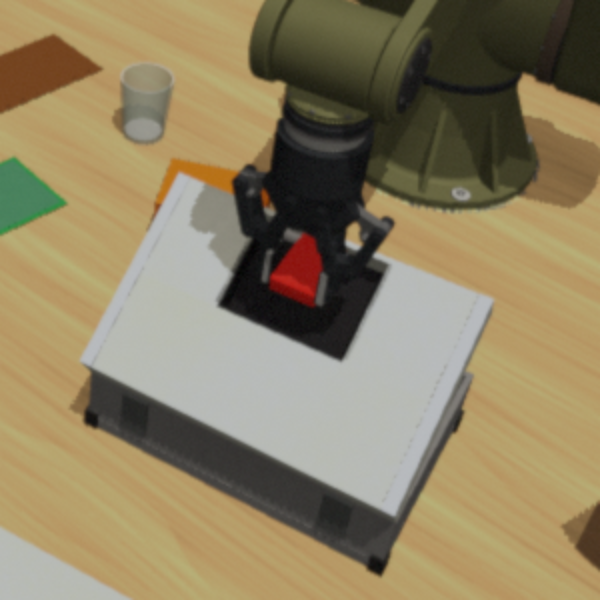

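The lid is up about 0.6 rad with the paddle firmly pinched and the body clear. I'll continue past 0.85.

```bash
python3 -m jog '[[[0.4,0.02,0,-0.0115,0,0,0],[0.4,0.02,0,-0.01,0,0,0],[0.4,0.02,0,-0.009,0,0,0],[0.4,0.02,0,-0.008,0,0,0],[0.4,0.02,0,-0.006,0,0,0]]]' 60
python3 -c "
from h import *
arc()"
```

```text
time_s: 5.88
tool_pos: [0.5667, 0.1297, 0.2131]
tcp_rot: [-3.115, -0.269, 0.001]
contact_force: [0.3, 5.2, -6.9]
opening: 0.0421
s -45 h 138 lat 0 F [ 0.3  5.2 -6.9] op 0.0421 t 5.875
```

```bash
python3 -m jog '[[[0.75,0.01,0,-0.003,0,0,0],[0.75,0.005,0,-0.02,0,0,0],[0.75,0,0,-0.12,0,0,0],[0.75,0,0,-0.14,0,0,0],[0.75,-0.02,0,-0.14,0,0,0],[0.75,-0.06,0,-0.12,0,0,0],[0.75,-0.12,0,-0.05,0,0,0],[0.75,-0.12,0,0,0,0,0],[0.75,-0.05,0,0,0,0,0]]]' 60
python3 -c "
from h import *
arc(); print(ctrl.state()['joints'].round(2))"
```

```text
time_s: 7.0
tool_pos: [0.4236, 0.0987, 0.466]
tcp_rot: [-3.119, -0.263, -0.028]
contact_force: [0.5, 0.0, 1.0]
opening: 0.0641
s -192 h 391 lat -5 F [0.5 0.  1. ] op 0.0641 t 7.0
[ 0.14 -0.04  1.37  0.01  1.79  1.54]
```

```bash
python3 -m jog '[[[0.75,0,0,0,0,0,0],[0.75,0,0,0,0,0,0],[0.75,0,0,0,0,0,0],[0.75,0,0,0,0,0,0],[0.75,0,0,0,0,0,0],[0.75,0,0,0,0,0,0],[0.75,0,0,0,0,0,0],[0.75,0,0,0,0,0,0],[0.75,0,0,0,0,0,0],[0.75,0,0,0,0,0,0],[0.75,0,0,0,0,0,0],[0.75,0,0,0,0,0,0]]]'
python3 -c "
from h import *
snap('wrist','w3');snap('scene','sc3'); arc()
a=cv2.imread('pics/w3.png');b=cv2.imread('pics/sc3.png')
cv2.imwrite('pics/m3.png',np.vstack([np.hstack([cv2.resize(a,(400,300)),cv2.resize(b,(400,300))])]))
"
```

```text
time_s: 8.5
tool_pos: [0.4248, 0.0984, 0.4673]
tcp_rot: [-3.12, -0.261, -0.032]
contact_force: [0.3, 0.2, -0.0]
opening: 0.0638
s -191 h 392 lat -6 F [0.  0.3 1.1] op 0.064 t 8.6
```

View pics/m3.png

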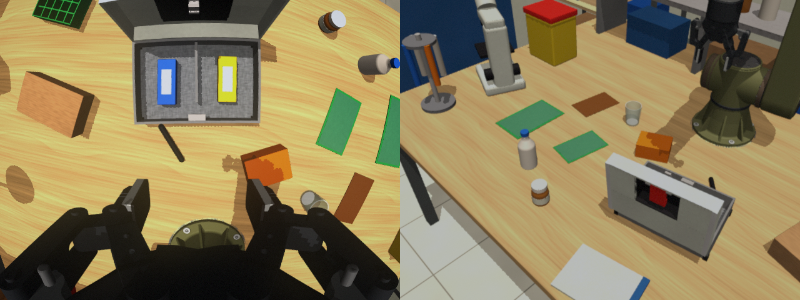

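The lid is fully open. The blue box is in the left bay (wrist picture ~(166,80) at 0.625 scale) and the yellow box is in the right bay. Now locating the blue box.

```bash
python3 - <<'E'
from h import *
snap('top','top3')
def loc(n,lo,hi,z,box):
    im=cv2.imread(f'pics/{n}.png');hsv=cv2.cvtColor(im,cv2.COLOR_BGR2HSV)
    m=np.zeros(im.shape[:2],np.uint8);x0,y0,x1,y1=box;m[y0:y1,x0:x1]=cv2.inRange(hsv,lo,hi)[y0:y1,x0:x1]
    k,l,st,ce=cv2.connectedComponentsWithStats(m)
    if k<2: return print('none')
    P=cv2.findNonZero((l==1+st[1:,4].argmax()).astype(np.uint8)).reshape(-1,2)
    W=np.array([world(n,*p,z=z)[:2] for p in P],np.float32)
    r=cv2.minAreaRect(W*1000);print(n,len(P),np.round(r[0]),np.round(r[1]),round(r[2],1), np.median([world(n,*p)[2] for p in P[::7]]).round(3))
loc('w3',(100,120,60),(125,255,255),.06,(200,60,330,200))
loc('top3',(100,120,40),(125,255,255),.06,(60,120,280,320))
loc('w3',(22,120,60),(34,255,255),.06,(320,60,420,200))
delta((.5,.18,.3),.18)
E
```

```text
w3 1504 [499. 189.] [109.  44.] 9.0 0.059
top3 782 [497. 188.] [111.  46.] 8.3 0.061
w3 1574 [529.  51.] [110.  46.] 10.0 0.059
t 8.65 pos [0.4248 0.0984 0.4673] op 0.0641 F [ 0.4  0.1 -0.6] | shift [ 0.2105 -0.1663  0.4242] turn [-0.0014 -0.0033 -0.0021]
```

```bash
python3 - <<'E'
import cv2
a=cv2.imread('pics/w3.png')[40:210,200:440];b=cv2.imread('pics/top3.png')[140:310,60:300]
import numpy as np
cv2.imwrite('pics/m4.png',cv2.resize(np.hstack([a,b]),None,fx=1.66,fy=1.66,interpolation=cv2.INTER_CUBIC))
E
```

```text
(no output)
```

View pics/m4.png

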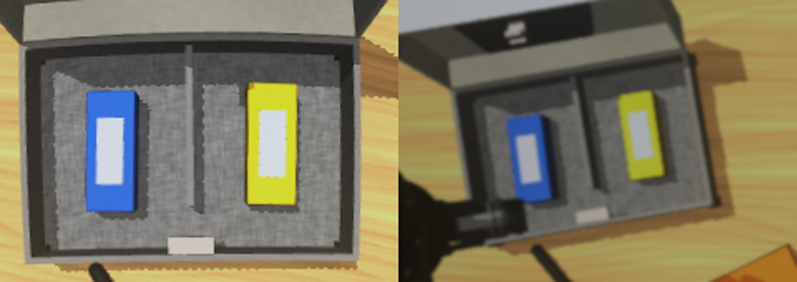

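```bash
python3 -m jog '[[[0.78,0,0,0,-0.0014,-0.0033,0.0019],[0.78,0.027,-0.0235,0.109,0,0,0],[0.78,0.027,-0.0235,0.109,0,0,0],[0.78,0.027,-0.0235,0.109,0,0,0],[0.78,0.027,-0.0235,0.109,0,0,0],[0.78,0.027,-0.0235,0.109,0,0,0],[0.78,0.027,-0.0235,0.109,0,0,0],[0.78,0.027,-0.0235,0.10,0,0,0],[0.78,0.02,-0.02,0.06,0,0,0],[0.78,0,0,0,0,0,0]]]' 40
python3 -c "
from h import *
delta((.498,.1885,.026),.155)"
```

```text
time_s: 9.9
tool_pos: [0.4974, 0.1859, 0.1307]
tcp_rot: [3.127, 0.237, -0.011]
contact_force: [-0.7, 0.3, -0.0]
opening: 0.0664
t 9.9 pos [0.4974 0.1859 0.1307] op 0.0664 F [-0.7  0.3 -0. ] | shift [ 0.0045 -0.0076  0.2616] turn [ 0.0009  0.0012 -0.0006]
```

```bash
python3 - <<'E'
from h import *
snap('wrist','w4')
im=cv2.imread('pics/w4.png');hsv=cv2.cvtColor(im,cv2.COLOR_BGR2HSV)
m=cv2.inRange(hsv,(100,120,60),(125,255,255))
k,l,st,ce=cv2.connectedComponentsWithStats(m)
P=cv2.findNonZero((l==1+st[1:,4].argmax()).astype(np.uint8)).reshape(-1,2)
P=[p for p in P if world('w4',*p)[2]>.055]
W=np.array([world('w4',*p,z=.06)[:2] for p in P],np.float32)
r=cv2.minAreaRect(W*1000);print(len(P),r)
E
```

```text
8363 ((500.40216064453125, 190.04466247558594), (109.25137329101562, 43.3253059387207), 8.431136131286621)
```

```bash
python3 -m jog '[[[0.78,0.0086,-0.0095,0.07,0.0009,0.0012,0.0007],[0.78,0,0,0.08,0,0,0],[0.78,0,0,0.06,0,0,0],[0.78,0,0,0.03,0,0,0],[0.78,0,0,0,0,0,0]]]' 40
python3 -c "
from h import *
delta((.4995,.1895,.026),.15)"
```

```text
time_s: 10.58
tool_pos: [0.5041, 0.1898, 0.0412]
tcp_rot: [-3.131, -0.228, -0.018]
contact_force: [-0.0, 0.2, 0.8]
opening: 0.0663
t 10.57 pos [0.5041 0.1898 0.0412] op 0.0663 F [-0.   0.2  0.8] | shift [-0.012  -0.0009  0.0378] turn [-0.0002 -0.0019 -0.0008]
```

```bash
python3 -m jog '[[[0.78,-0.011,-0.001,0.03,0,-0.0019,-0.0008],[0.78,0,0,0.008,0,0,0],[0.4,0,0,0,0,0,0],[0.4,0,0,0,0,0,0],[0.4,0,0,0,0,0,0],[0.4,0,0,0,0,0,0]]]' 40
python3 -c "
from h import *
delta((.4995,.1895,.026),.15)"
```

```text
time_s: 11.32
tool_pos: [0.5007, 0.1899, 0.0275]
tcp_rot: [-3.131, -0.236, -0.004]
contact_force: [0.2, -0.6, -1.5]
opening: 0.0433
t 11.32 pos [0.5007 0.1899 0.0275] op 0.0433 F [ 0.2 -0.6 -1.5] | shift [-0.0032  0.0005  0.0039] turn [-0.0003 -0.0004  0.0001]
```

```bash
python3 -m jog '[[[0.4,0,0,-0.02,0,0,0],[0.4,0,0,-0.04,0,0,0],[0.4,0,0,-0.07,0,0,0],[0.4,0,0,-0.08,0,0,0],[0.4,0,0,-0.09,0,0,0],[0.4,0,0,-0.09,0,0,0],[0.4,0,0,-0.04,0,0,0],[0.4,0,0,0,0,0,0]]]' 50
python3 -c "
from h import *
delta((.4858,-.3192,.15),-.168)"
```

```text
time_s: 12.32
tool_pos: [0.5, 0.1894, 0.2129]
tcp_rot: [-3.129, -0.236, -0.012]
contact_force: [-0.4, -0.8, -2.6]
opening: 0.0435
t 12.32 pos [0.5    0.1894 0.2129] op 0.0435 F [-0.4 -0.8 -2.6] | shift [-0.2271  1.2522  0.1522] turn [-0.0006 -0.0012  0.0507]
```

```bash
python3 -m jog '[[[0.4,-0.01,0.05,0,0,0,0],[0.4,-0.02,0.1,0,0,0,0],[0.4,-0.02,0.11,0,0,0,0],[0.4,-0.02,0.11,0,0,0,0],[0.4,-0.02,0.11,0,0,0,0],[0.4,-0.02,0.11,0,0,0,0],[0.4,-0.02,0.11,0,0,0,0],[0.4,-0.02,0.11,0,0,0,0],[0.4,-0.02,0.11,0,0,0,0],[0.4,-0.02,0.11,0,0,0,0],[0.4,-0.02,0.1,0,0,0,0],[0.4,-0.01,0.04,0,0,0,0]]]' 50
python3 -c "
from h import *
delta((.4858,-.3192,.10),-.168)"
```

```text
time_s: 13.82
tool_pos: [0.4719, -0.3092, 0.2024]
tcp_rot: [-3.126, -0.233, 0.01]
contact_force: [-0.5, 0.3, -1.3]
opening: 0.0433
t 13.82 pos [ 0.4719 -0.3092  0.2024] op 0.0433 F [-0.5  0.3 -1.3] | shift [0.0319 0.0318 0.2557] turn [-0.001   0.0011  0.0504]
```

```bash
python3 -m jog '[[[0.4,0,0,0.03,0,0,0.017],[0.4,0,0,0.04,-0.001,0.001,0.017],[0.4,0,0,0.04,0,0,0.0165],[0.4,0.01,0.02,0.05,0,0,0],[0.4,0.01,0.02,0.05,0,0,0],[0.4,0,0,0,0,0,0]]]' 50
python3 - <<'E'
from h import *
delta((.4858,-.3192,.06),-.168)
snap('wrist','w5')
im=cv2.imread('pics/w5.png');hsv=cv2.cvtColor(im,cv2.COLOR_BGR2HSV)
m=cv2.inRange(hsv,(45,80,30),(90,255,255));cv2.imwrite('pics/w5m.png',m)
E
```

```text
time_s: 14.58
tool_pos: [0.4733, -0.3274, 0.1123]
tcp_rot: [-3.127, 0.272, 0.008]
contact_force: [-1.0, 0.4, -1.6]
opening: 0.0435
t 14.57 pos [ 0.4733 -0.3274  0.1123] op 0.0435 F [-1.   0.4 -1.6] | shift [ 0.0279 -0.0253  0.1307] turn [-0.0004  0.0008 -0.0009]
```

View pics/w5.png

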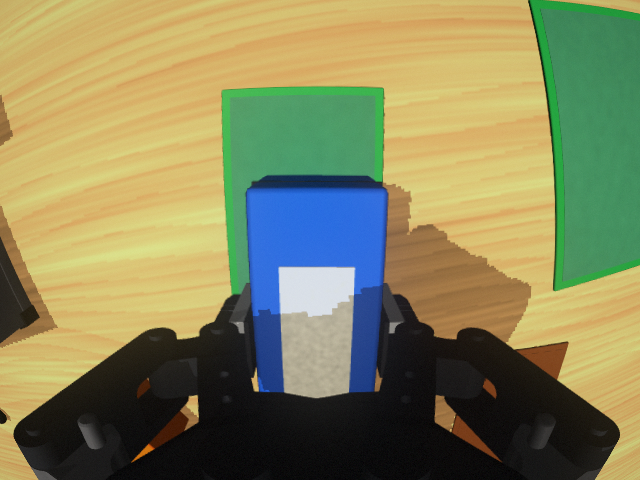

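Mat's far corners are at (222,91) and (384,88), and the left edge runs to (234,290). The held box is level, with its far edge at row 187.

```bash
python3 - <<'E'
from h import *
a,b,c=[world('w5',u,v,z=.003) for u,v in((222,91),(384,88),(234,290))]
print(a.round(4),b.round(4),c.round(4),np.linalg.norm(a-b)); d=(a-c)/np.linalg.norm(a-c);print('yaw edge',np.arctan2(d[1],d[0]))
y=np.arctan2((a-b)[1],(a-b)[0])-np.pi/2; print('yaw far',y); m=(a+b)/2; print('centre',m-.09*np.array([np.cos(-.17),np.sin(-.17),0]))
for u,v in((248,188),(387,188)):print(world('w5',u,v).round(4))
E
```

```text
[ 0.5843 -0.2815  0.003 ] [ 0.5663 -0.3893  0.003 ] [ 0.4421 -0.2588  0.003 ] 0.10927248326023875
yaw edge -0.15862134500878072
yaw far -0.16521794410593094
centre [ 0.48660888 -0.32020764  0.003     ]
[ 0.5292 -0.3159  0.1421]
[ 0.4975 -0.3813 -0.0011]
```

```bash
python3 -m jog '[[[0.4,0.014,-0.013,0.03,-0.0004,0.0008,-0.0009],[0.4,0.014,-0.013,0.03,0,0,0],[0.4,0,0,0.04,0,0,0],[0.4,0,0,0.02,0,0,0],[0.4,0,0,0,0,0,0]]]' 50
python3 -c "
from h import *
delta((.486,-.3197,.0125),-.166)"
```

```text
time_s: 15.25
tool_pos: [0.4878, -0.3179, 0.0629]
tcp_rot: [3.13, -0.259, 0.004]
contact_force: [-0.6, -0.9, -1.5]
opening: 0.0432
t 15.25 pos [ 0.4878 -0.3179  0.0629] op 0.0432 F [-0.6 -0.9 -1.5] | shift [-0.0042  0.005   0.1261] turn [ 0.0002 -0.0004  0.0002]
```

```bash
python3 -m jog '[[[0.4,-0.004,0.005,0.04,0,0,0],[0.4,0,0,0.04,0,0,0],[0.4,0,0,0.025,0,0,0],[0.4,0,0,0.01,0,0,0],[0.4,0,0,0,0,0,0]]]' 50
python3 -c "
from h import *
delta((.486,-.3197,.0105),-.166)"
```

```text
time_s: 15.88
tool_pos: [0.4858, -0.3202, 0.0138]
tcp_rot: [3.129, -0.26, 0.004]
contact_force: [-0.1, 0.6, -1.9]
opening: 0.0436
t 15.88 pos [ 0.4858 -0.3202  0.0138] op 0.0436 F [-0.1  0.6 -1.9] | shift [ 0.0004 -0.0014  0.0081] turn [ 0.0002 -0.0004  0.0001]
```

```bash
python3 -m jog '[[[0.4,0,-0.001,0.004,0,0,0],[0.4,0,0,0.004,0,0,0],[0.4,0,0,0.003,0,0,0],[0.4,0,0,0,0,0,0]]]' 50
python3 -c "
from h import *
delta((.486,-.3197,.0105),-.166)"
```

```text
time_s: 16.38
tool_pos: [0.4865, -0.3202, 0.0108]
tcp_rot: [3.128, -0.259, 0.007]
contact_force: [-0.1, 1.0, -2.6]
opening: 0.0428
t 16.38 pos [ 0.4865 -0.3202  0.0108] op 0.0428 F [-0.1  1.  -2.6] | shift [-0.0013 -0.001   0.0006] turn [ 0.0003 -0.0007  0.0001]
```

Not yet in contact, so I'll take a few more small steps down.

```bash
python3 -m jog '[[[0.4,0,0,0.003,0,0,0],[0.4,0,0,0.003,0,0,0],[0.4,0,0,0,0,0,0]]]' 50
python3 -c "
from h import *
delta((.486,-.3197,.0105),-.166)"
```

```text
time_s: 16.75
tool_pos: [0.4867, -0.3204, 0.0108]
tcp_rot: [3.128, -0.259, 0.008]
contact_force: [0.1, -0.5, -1.7]
opening: 0.0431
t 16.75 pos [ 0.4867 -0.3204  0.0108] op 0.0431 F [ 0.1 -0.5 -1.7] | shift [-0.0021 -0.0013  0.0008] turn [ 0.0004 -0.0008  0.0001]
```

```bash
python3 -m jog '[[[0.4,0,0,0.006,0,0,0],[0.4,0,0,0.004,0,0,0]]]' 50
python3 -c "
from h import *
delta((.486,-.3197,.0105),-.166)"
```

```text
time_s: 17.0
tool_pos: [0.4872, -0.3207, 0.0104]
tcp_rot: [3.128, -0.259, 0.009]
contact_force: [-8.7, 5.3, 18.8]
opening: 0.0433
t 17.0 pos [ 0.4872 -0.3207  0.0104] op 0.0433 F [-8.7  5.3 18.8] | shift [-0.0033 -0.002  -0.0003] turn [ 0.0004 -0.001   0.0001]
```

Contact is confirmed. I'll ease off, open and rise.

```bash
python3 -m jog '[[[0.4,0,0,-0.001,0,0,0],[0.6,0,0,0,0,0,0],[0.75,0,0,0,0,0,0],[0.75,0,0,0,0,0,0],[0.75,0,0,-0.03,0,0,0],[0.75,0,0,-0.08,0,0,0],[0.75,0,0,-0.12,0,0,0],[0.75,0,0,-0.12,0,0,0],[0.75,-0.05,0,-0.12,0,0,0],[0.75,-0.1,0,-0.05,0,0,0],[0.75,-0.1,0,0,0,0,0],[0.75,0,0,0,0,0,0]]]' 50
python3 - <<'E'
from h import *
snap('wrist','w6');snap('scene','sc6')
a=cv2.imread('pics/w6.png');b=cv2.imread('pics/sc6.png')
cv2.imwrite('pics/m6.png',np.hstack([cv2.resize(a,(400,300)),cv2.resize(b,(400,300))]))
hsv=cv2.cvtColor(a,cv2.COLOR_BGR2HSV)
def big(m):
    k,l,st,ce=cv2.connectedComponentsWithStats(m); return cv2.findNonZero((l==1+st[1:,4].argmax()).astype(np.uint8)).reshape(-1,2)
P=big(cv2.inRange(hsv,(100,120,60),(125,255,255)))
zz=np.array([world('w6',*p)[2] for p in P]);P=P[zz>.038]
W=np.array([world('w6',*p,z=.043)[:2] for p in P],np.float32)
print('box',cv2.minAreaRect(W*1000),np.median(zz),ctrl.state()['time_s'])
E
```

```text
time_s: 18.5
tool_pos: [0.3845, -0.3027, 0.2306]
tcp_rot: [3.124, -0.258, 0.017]
contact_force: [0.1, -0.1, 0.9]
opening: 0.0641
box ((485.589111328125, -320.6266174316406), (43.0918083190918, 108.24494171142578), 80.46847534179688) 0.0425377499522781 18.6
```

View pics/m6.png

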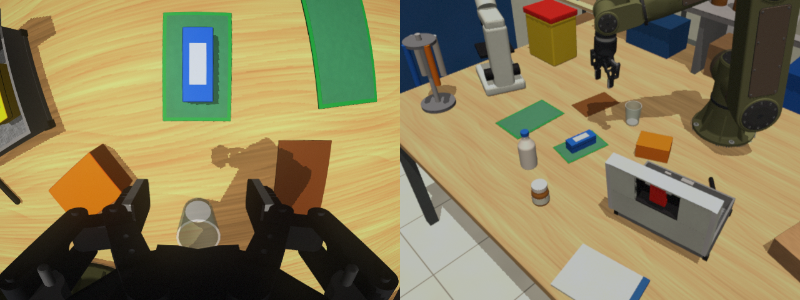

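```bash
python3 -c "
from h import *
a=cv2.imread('pics/sc3.png').astype(int);b=cv2.imread('pics/sc6.png').astype(int)
print('lid region diff',abs(a-b)[240:380,480:600].mean().round(2),'bottle/jar',abs(a-b)[200:340,185:250].mean().round(2))
p=np.array([world('sc6',u,v) for u,v in((500,275),(500,300),(565,300),(560,335))]);print(p.round(3))
n=np.cross(p[1]-p[0],p[2]-p[0]);n/=np.linalg.norm(n);print('lid normal tilt',n.round(3))
print(ctrl.job_done())"
```

```text
lid region diff 4.97 bottle/jar 3.85
[[0.26  0.11  0.002]
 [0.34  0.156 0.016]
 [0.231 0.249 0.003]
 [0.324 0.286 0.   ]]
lid normal tilt [-0.151 -0.041  0.988]
the job is handed in; nothing more can be done
None
```

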